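# Clear the dissecting board: sharps, instruments, cassettes and pot to their places

## Robot

A 6-joint arm with a two-finger parallel gripper is mounted at the origin on the work surface. World frame = base frame: x ahead of the robot, y to its left, z up, the work surface at z = 0. Lengths are in m, angles in degrees, forces in N, time in s.
With the tool pointing down it reaches from about 0.325 to 0.775 m from the base axis. Payload 5.5 kg.
Tool frame: the origin (TCP) lies on the centre line of the jaws, within the pads' length; the fingertips stand 11 mm ahead of it and the grasp point (between the pads) lies 8 mm behind it; z points along the fingers, y is the line along which they close (so a half turn about z gives the same grasp; the last joint's range is limited). The gripper opens to 85 mm and grips with 20 to 120 N. Pads are 22 mm wide; open, the fingers measure 114 mm over their backs; the gripper's body (76 mm by 85 mm) begins 54 mm behind the grasp point. The pads swing forward as they close: fully open they stand 13 mm farther back than shut.
Start: joints at [-73.321, 5.22, 70.514, -0, 104.267, -3.249], TCP at [0.204, -0.564, 0.242] pointing down, gripper open.
Joint ranges: [-164.24, 164.24], [-49.07, 125.15], [9.68, 141.18], [-86.29, 266.29], [3.28, 154.24], [-151.56, 151.56]. Speed limits (degrees/s): [147.25, 147.25, 172.46, 180, 180, 180].

## Interface

Orientations are given as a 3x3 rotation matrix whose columns are the frame's x, y, z axes.
In Python, from workcell import get_state, vision, job gives the robot as it stands.
- The arm moves only by the tool step_arm, never from a script. Its argument "targets" is a list of rows, each a list of 3 entries, a list of its own where there are three numbers: the turn, a rotation vector about the tool's x, y, z in degrees, then the shift along the tool's x, y, z in m, then the gripper command: -1 is fully open, 1 is shut, values between are in proportion. In form: [[[ax, ay, az], [tx, ty, tz], hand], ...]. A call has 1 to 5 rows; each row shifts and turns the commanded pose from where the row before left it, along the tool's axes as they then stand; what a row does not reach is not made up. A row lasts 1/8 s, in which the tool goes at most 62.5 mm and 10.7 degrees, less where a joint would pass 70% of its speed; a pose out of reach is approached as far as the arm can. A call is refused whole if a number of a shift passes 0.0625 or a number of a turn 10.7, either way. A call with a gripper value outside its range is refused whole. The fingers move at their own pace and stop on an object; "squeeze" is the grip in N (left out, the last holds). Time passes only in rows, so rows that do not move let the fingers close. It gives the time, the measured TCP pose, the force, the opening and the grip force at its end, in the units of the state.
- get_state(): the state, without advancing time (a new reading comes with each control period).
- vision.snapshot(name): name is "side" or "top" or "wrist"; returns a dict with "pixels" (400x640x3 uint8, red, green, blue), "camera_matrix" (3x3 intrinsics, pixels), "position" and "orientation" of the camera in the world. Camera axes: x right, y down, z forward; pixel columns grow to the right and rows downward; lengths in m; the calibration is good to about 2 mm. A picture is of the moment at which its call begins. There is no depth.
- job.sign_off(): hands the job in; it is judged then, once.
The state is a dict: "time_s": time; "joints": joint angles; "dq": joint speeds; "joint_torque": joint torques, N m; "tcp_pos": TCP position; "tcp_rot": TCP orientation; "force": force on the tool from outside, world axes, zero at the start; "torque": the same for the moment, N m; "grip_width": opening from 0.0 (shut) to 1.0 (fully open); "grasp_force": force on a finger pad.
Only numpy, scipy, OpenCV 4.12 (cv2) and the standard library are available. Lean on these libraries where they do the work, as an engineer would, in place of code of your own. Each camera call takes 0.05 s, during which the arm holds its last target. There are 200 camera calls.

## Task

The case on the blue dissecting board is finished, so clear it: before moving anything else, get the used yellow scalpel into the open yellow sharps bin. Then, in any order, lay the scissors flat in the steel instrument tray, the white cassette flat in the white-rimmed basket and the green cassette flat in the green-rimmed basket (cassettes the same side up as they lie now), and stand the red-lidded specimen pot, never tipping it over, in the empty middle bay of the pot rack.

Things in the scene. Friction and masses are not known exactly. Their poses are not given: they have to be found in the camera images.
- scalpel: used disposable scalpel lying flat on the blue board: straight yellow plastic handle 10 mm wide, 7 mm thick, thin steel blade at its +x end; 143 mm long along its x (from -73 mm to +70 mm). Weighs 20 g. Origin on the underside in the middle of its length, which is a good place to grip (close across y); z up. The board is a flat block about 220 x 360 mm whose top is 24 mm above the bench
- scissors: closed steel dissecting scissors lying flat on the blue board, 150 mm long along x (points at +75 mm, two finger rings at the -x end, to -74 mm, 58 mm across the rings), 7 mm thick, 50 to 80 g. Origin on the underside of the neck just behind the screw: there the neck is a flat bar 12 mm wide (in y) for 20 mm either way along x, the place to grip; z up
- cassette_white: closed white tissue cassette with a slotted lid, lying flat on the blue board: 41 mm (x) x 28 mm (y) x 7 mm, sloped writing face at the +x end, 14 g. Origin at the centre of its underside, z up through the lid. Grip across y, 28 mm
- cassette_green: closed green tissue cassette, the same shape as the white one: 41 mm (x) x 28 mm (y) x 7 mm. Origin at the centre of its underside, z up through the lid
- pot_red: upright round specimen pot on the blue board with a red screw lid: 56 mm high, lid 46 mm across over the top 17 mm, body 43 mm across; 50 to 100 g. Origin at the centre of its underside, z up
- sharps_bin: yellow open-topped rectangular sharps tub, 110 mm (x) x 210 mm (y), 100 mm high, walls and floor 3 mm, red lid folded down outside its +x wall. Fixed to the bench. Origin at the centre of its underside, z up. The scalpel may be let fall into it from about the rim, lying along y
- instrument_tray: shallow stainless steel tray, 110 mm (x) x 210 mm (y), 22 mm high, walls and floor 3 mm, empty. Fixed. Origin at the centre of its underside, z up. The scissors fit flat only lengthwise, along its y
- basket_white: stainless perforated cassette basket with a white plastic rim: inside 83 mm (x) x 106 mm (y), floor 2.5 mm thick, rim top 36 mm above the bench. Fixed. Origin at the centre of its underside, z up
- basket_green: the same basket with a green plastic rim: inside 83 mm (x) x 106 mm (y), floor 2.5 mm thick, rim top 36 mm above the bench. Fixed. Origin at the centre of its underside, z up
- pot_rack: pale turquoise rack, 72 mm (x) x 208 mm (y), with three square bays 64 mm wide in a row along its y, 68 mm apart; walls 25 mm high, floor 3 mm. White-lidded pots of the same size as the red-lidded one stand loose in the two end bays; the middle bay is empty. Fixed. Origin at the centre of its underside, which is the middle of the empty bay; z up. There is room for fingers on its x sides, about 20 mm between pots along y
Mind the look-alikes: they are no part of the job. What is meant by the cassette_white is not brown or orange, and is the smaller of those in its own colour.

How it is judged:
By the outcome, as a careful person would: the job done as asked, in the order asked, and still so for the second after the job is handed in, with the robot touching nothing.
It also fails if it takes over 115 s, if anything falls off the work surface, if the arm or the gripper's body presses on something with over 40 N, if the wrist force passes 120 N, or if a joint passes its speed limit or range.

## Working session

There is one attempt and no reset: what is moved stays moved. The work goes in short steps, Python scripts to look and compute and a tool call to move; the robot and the scene stay as the last step left them, time stands still between calls to the robot, and variables do not carry over. Pictures are saved under pics/ and viewed, at most 15 in all, crops included, and the job is handed in when it is done.

Besides the shell and the picture viewer there is one more tool, called as name(argument=value, ...), one argument or row to a line, values as JSON. step_arm: Moves the arm, as the interface text tells. Its arguments: {"type":"object","properties":{"targets":{"type":"array"},"squeeze":{"type":"number"}},"required":["targets"]}

```bash
mkdir -p pics; cat > h.py <<'E'
import numpy as np, cv2
from workcell import get_state, vision, job
def snap(n,f=None):
    s=vision.snapshot(n); 
    if f: cv2.imwrite('pics/'+f,cv2.cvtColor(s['pixels'],cv2.COLOR_RGB2BGR)); np.savez('pics/'+f+'.npz',**s)
    return s
def ray(s,uv,z):
    K=np.array(s['camera_matrix']);R=np.array(s['orientation']);p=np.array(s['position'])
    d=R@np.linalg.inv(K)@np.array([uv[0],uv[1],1.]); return p+d*(z-p[2])/d[2]
E
python3 - <<'E'
from h import *
for n in('top','side'):
    s=snap(n,n+'0.png');print(n,s['position'],np.round(s['orientation'],3).tolist(),s['camera_matrix'])
print(get_state())
E
```

```text
top [0.28280805 0.02816695 0.9656357 ] [[0.045, -0.971, 0.234], [-0.999, -0.044, 0.007], [0.004, -0.234, -0.972]] [[415.77161425   0.         323.85422233]
 [  0.         415.77161425 202.06725209]
 [  0.           0.           1.        ]]
side [ 0.40071279 -0.74302946  0.47885892] [[0.993, -0.06, 0.1], [-0.117, -0.492, 0.863], [-0.002, -0.869, -0.495]] [[405.85010281   0.         323.78883296]
 [  0.         405.85010281 201.35616459]
 [  0.           0.           1.        ]]
{'time_s': 0.1, 'joints': array([-7.33240795e+01,  5.26123605e+00,  7.05753645e+01,  1.52584888e-03,
        1.04265965e+02, -3.24980870e+00]), 'dq': array([ 0.08224392, -0.07225173, -0.14455821, -0.03692047, -0.03410186,
       -0.08279953]), 'joint_torque': array([ 2.14212021e-03, -4.60217535e+01, -4.19218862e+01, -6.17820137e-05,
        1.06030804e-02, -2.10739807e-05]), 'tcp_pos': array([ 0.20441122, -0.56386596,  0.24123461]), 'tcp_rot': array([[ 9.40132984e-01,  3.40807472e-01, -4.88962503e-04],
       [ 3.40807799e-01, -9.40131415e-01,  1.72223189e-03],
       [ 1.27260487e-04, -1.78576924e-03, -9.99998397e-01]]), 'force': array([-0.04821881,  0.852793  ,  0.84180461]), 'torque': array([-0.01552824,  0.05359597,  0.00475982]), 'grasp_force': 0.0, 'grip_width': 1.000247363856393}
```

View pics/top0.png

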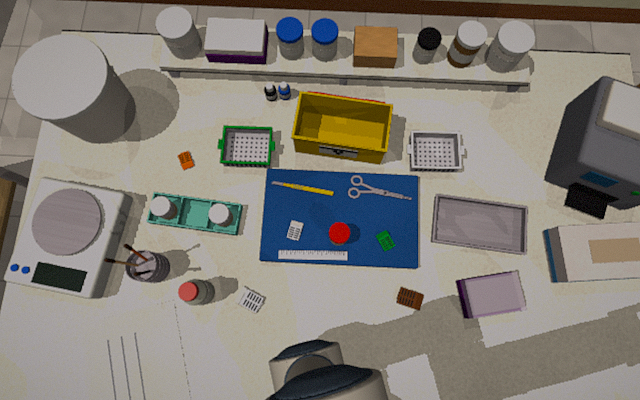

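View pics/side0.png

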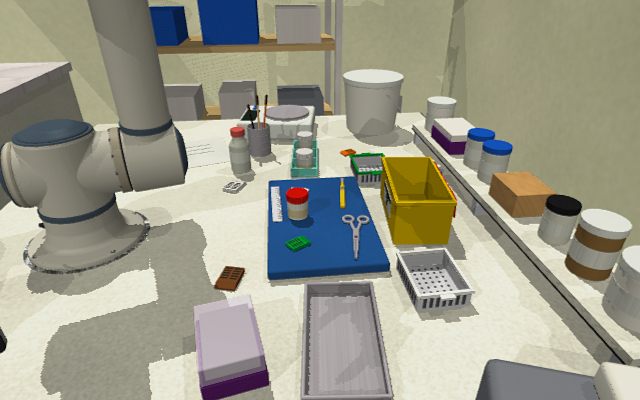

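The top view shows the board at (340,218). On it are the scalpel (303,188), scissors (378,189), a white cassette (294,231), the red-lidded pot (339,232) and the green cassette (386,240). The bin is at (342,127), the green basket at (246,147), the white basket at (436,151), the tray at (480,222) and the rack at (195,213).

Look-alikes:
- **Cassettes:** there is a bigger white one at (252,300), an orange one at (185,160) and a brown one at (410,298). The white one on the board at (294,231) fits because it is the smaller and lies on the board.
- **Red lids:** the bottle at (190,292) is off the board, so the pot at (339,232) is the one meant.

```bash
python3 - <<'E'
from h import *
s=dict(np.load('pics/top0.png.npz'));im=s['pixels'];hsv=cv2.cvtColor(im,cv2.COLOR_RGB2HSV)
def rep(name,m,roi,z,n=1):
    x0,y0,x1,y1=roi;mm=np.zeros(m.shape,np.uint8);mm[y0:y1,x0:x1]=m[y0:y1,x0:x1]
    cs,_=cv2.findContours(mm,cv2.RETR_EXTERNAL,cv2.CHAIN_APPROX_NONE)
    for c in sorted(cs,key=cv2.contourArea)[::-1][:n]:
        P=np.array([ray(s,p[0],z)[:2] for p in c],np.float32)*1000
        r=cv2.minAreaRect(P);b=cv2.boxPoints(r)
        print(name,'c',np.round(r[0],1),'size',np.round(r[1],1),'ang',round(r[2],1),'mean px',c.reshape(-1,2).mean(0).round(1),'box',b.round(0).tolist())
H,S,V=[hsv[...,i] for i in range(3)]
blue=((H>100)&(H<125)&(S>120)).astype(np.uint8)
yel=((H>18)&(H<35)&(S>120)&(V>90)).astype(np.uint8)
grn=((H>50)&(H<75)&(S>150)).astype(np.uint8)
red=(((H<8)|(H>172))&(S>150)).astype(np.uint8)
lo=((S<90)&(V>95)).astype(np.uint8)
rep('board',blue,(240,160,440,280),.024)
rep('scalpel_y',yel,(265,175,340,200),.0275)
nb=(1-blue)
rep('scalpel_all',nb,(266,176,342,199),.0275)
rep('sciss',nb,(343,173,415,205),.0275)
rep('cw',nb,(280,215,310,245),.028)
rep('cg',grn,(370,225,405,255),.028)
rep('pot',red,(320,215,360,250),.080)
rep('bin',yel,(280,85,400,165),.1)
rep('bg',grn,(215,120,280,170),.036)
tq=((H>75)&(H<95)&(S>80)).astype(np.uint8)
rep('rack',tq,(140,185,250,240),.025)
cr=cv2.resize(im[120:260,215:535],None,fx=2.5,fy=2.5,interpolation=cv2.INTER_CUBIC)
cr2=cv2.resize(im[215:315,230:310],None,fx=3,fy=3)
o=np.zeros((600,800,3),np.uint8);o[:350]=cr[:350,:800]
t=cv2.resize(im[210:310,225:385],None,fx=2.4,fy=2.4);o[355:355+240,:384]=t
t=cv2.resize(im[180:280,140:300],None,fx=2.4,fy=2.4);o[355:355+240,400:784]=t
cv2.imwrite('pics/c1.png',o[...,::-1])
E
```

```text
board c [476.   -4.3] size [356.1 217.6] ang 89.8 mean px [340.4 218.8] box [[367.0, -182.0], [584.0, -183.0], [586.0, 173.0], [368.0, 174.0]]
scalpel_y c [539.6  73.7] size [119.2  10.5] ang 81.6 mean px [307.7 188.4] box [[526.0, 16.0], [536.0, 14.0], [553.0, 132.0], [543.0, 133.0]]
scalpel_all c [541.5  87. ] size [147.7  13.2] ang 82.0 mean px [302.7 187.5] box [[525.0, 15.0], [538.0, 13.0], [558.0, 159.0], [545.0, 161.0]]
sciss c [551.  -93.6] size [ 56.2 146.8] ang 1.5 mean px [373.4 190.2] box [[521.0, -21.0], [525.0, -168.0], [581.0, -166.0], [577.0, -19.0]]
cw c [439.7  98.6] size [30.6 45.2] ang 76.7 mean px [294.7 229.9] box [[414.0, 89.0], [458.0, 78.0], [465.0, 108.0], [421.0, 119.0]]
cg c [ 425.2 -108.1] size [40.5 27.8] ang 30.5 mean px [385.1 240.4] box [[401.0, -106.0], [415.0, -130.0], [450.0, -110.0], [436.0, -86.0]]
pot c [430.1  -1.3] size [45.7 43.1] ang 1.8 mean px [339.  232.6] box [[407.0, 20.0], [408.0, -24.0], [454.0, -22.0], [452.0, 21.0]]
bin c [680.9   1.6] size [216.4 116.7] ang 83.6 mean px [342.1 121.2] box [[611.0, -99.0], [727.0, -112.0], [751.0, 103.0], [635.0, 116.0]]
bg c [638.  225.3] size [ 94.7 133.5] ang 0.5 mean px [246.2 144.9] box [[590.0, 292.0], [591.0, 158.0], [686.0, 159.0], [685.0, 293.0]]
rack c [469.5 331.6] size [211.3  73. ] ang 84.7 mean px [189.8 212.5] box [[423.0, 230.0], [496.0, 223.0], [516.0, 433.0], [443.0, 440.0]]
```

View pics/c1.png

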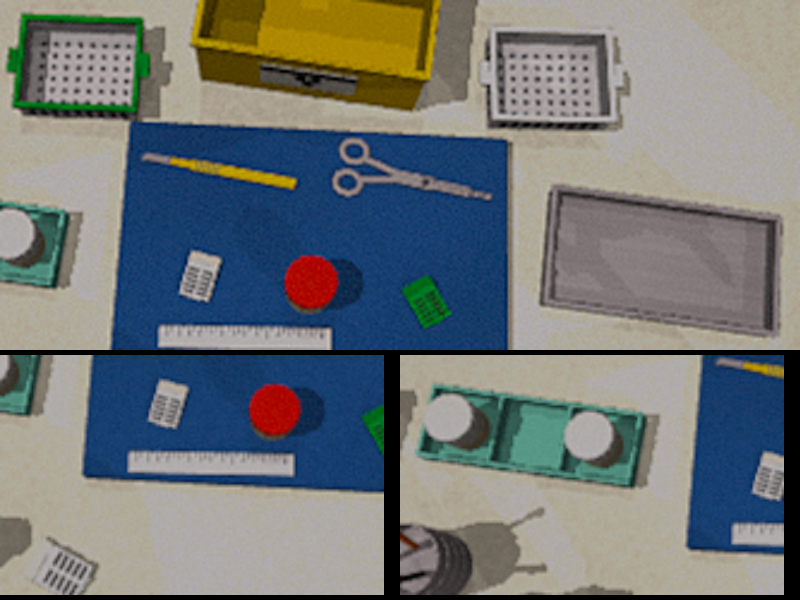

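The crop confirms that the white cassette on the board is the small slotted one; the bigger white one lies off the board at lower left. The scalpel blade points to +y (crop (150,157)). I'll turn, then go over the scalpel.

step_arm(
  targets=[
    [[0, 0, -10.4], [0, 0, 0], -1],
    [[0, 0, -10.4], [0, 0, 0], -1],
    [[0, 0, -10.4], [0, 0, 0], -1],
    [[0, 0, -10.4], [0, 0, 0], -1],
    [[0, 0, -10.4], [0, 0, 0], -1],
  ],
)

```text
time_s: 0.72
tcp_pos: [0.2045, -0.5639, 0.2416]
tcp_rot: [[0.304, 0.953, -0.0], [0.953, -0.304, 0.001], [0.001, -0.001, -1.0]]
force: [-0.6, 0.4, -0.4]
grip_width: 0.994
grasp_force: 0.0
```

step_arm(
  targets=[
    [[0, 0, -10.2], [0, 0, 0], -1],
    [[0, 0, 0], [0.0575, 0.0203, 0], -1],
    [[0, 0, 0], [0.0575, 0.0203, 0], -1],
    [[0, 0, 0], [0.0575, 0.0203, 0], -1],
    [[0, 0, 0], [0.0575, 0.0203, 0], -1],
  ],
)

```text
time_s: 1.35
tcp_pos: [0.3169, -0.3455, 0.2417]
tcp_rot: [[0.137, 0.991, -0.0], [0.991, -0.137, 0.001], [0.001, -0.0, -1.0]]
force: [0.9, 0.2, 0.2]
grip_width: 1.0
grasp_force: 0.0
```

step_arm(
  targets=[
    [[0, 0, 0], [0.0575, 0.0203, 0], -1],
    [[0, 0, 0], [0.0575, 0.0203, 0], -1],
    [[0, 0, 0], [0.0575, 0.0203, 0], -1],
    [[0, 0, 0], [0.0575, 0.0203, 0], -1],
    [[0, 0, 0], [0.0575, 0.0203, 0], -1],
  ],
)

```text
time_s: 1.98
tcp_pos: [0.4568, -0.0745, 0.242]
tcp_rot: [[0.137, 0.991, -0.0], [0.991, -0.137, -0.0], [-0.0, -0.0, -1.0]]
force: [0.4, -0.7, 0.9]
grip_width: 1.001
grasp_force: 0.0
```

step_arm(
  targets=[
    [[0, 0, 0], [0.0575, 0.0203, 0], -0.2],
    [[0, 0, 0], [0.0575, 0.0203, 0], -0.2],
    [[0, 0, 0], [0.0575, 0.0203, 0], -0.2],
    [[0, 0, 0], [0, 0, 0], -0.2],
  ],
)

```text
time_s: 2.48
tcp_pos: [0.5408, 0.0897, 0.2402]
tcp_rot: [[0.132, 0.991, -0.003], [0.991, -0.132, 0.001], [0.0, -0.003, -1.0]]
force: [-0.9, 0.2, 0.0]
grip_width: 0.596
grasp_force: 0.0
```

```bash
python3 - <<'E'
from h import *
s=snap('wrist','w1.png');print(s['position'],np.round(s['orientation'],3).tolist(),s['camera_matrix'])
st=get_state();print(st['tcp_pos'],st['tcp_rot'].round(3).tolist(),st['joints'].round(1),st['grip_width'])
t=dict(np.load('pics/top0.png.npz'))
for n,p in dict(tray=[(553,186),(780,214),(775,334),(542,304)]).items():
    print(n,[ray(t,(215+a/2.5,120+b/2.5),.022)[:2].round(3).tolist() for a,b in p])
for n,p in dict(bw=[(488,28),(613,31),(615,120),(490,117)]).items():
    print(n,[ray(t,(215+a/2.5,120+b/2.5),.036)[:2].round(3).tolist() for a,b in p])
print('sc screw,tip,rings',[ray(t,(215+a/2.5,120+b/2.5),.0275)[:2].round(3).tolist() for a,b in [(425,182),(490,197),(353,152),(347,182)]])
E
```

```text
[0.55380949 0.17378056 0.37171032] [[0.991, -0.123, -0.045], [-0.131, -0.936, -0.326], [-0.002, 0.329, -0.944]] [[284.49652438   0.         321.56327135]
 [  0.         284.49652438 198.41096223]
 [  0.           0.           1.        ]]
[0.54030635 0.08763826 0.24080743] [[0.134, 0.991, -0.003], [0.991, -0.134, -0.0], [-0.001, -0.003, -1.0]] [  5.7  -2.8  78.8  -0.  104.2  13.3] 0.6010542615528197
tray [[0.54, -0.228], [0.523, -0.439], [0.41, -0.427], [0.428, -0.216]]
bw [[0.691, -0.165], [0.693, -0.285], [0.603, -0.284], [0.601, -0.166]]
sc screw,tip,rings [[0.537, -0.107], [0.525, -0.168], [0.563, -0.039], [0.534, -0.034]]
```

View pics/w1.png

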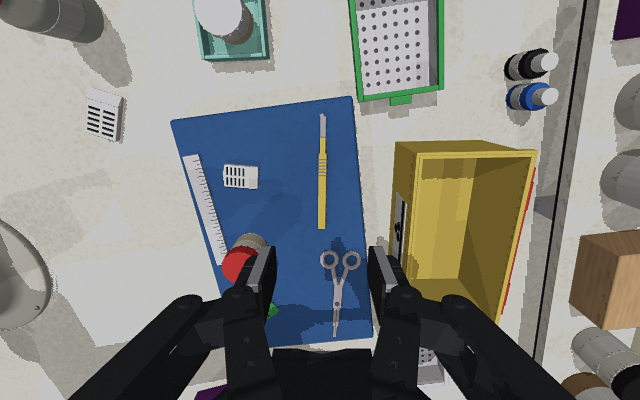

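The wrist view shows the scalpel at (322,172), well clear between the fingers, with the scissors at (339,290) and the white cassette at (240,177). I'll measure the scalpel and the other objects here.

```bash
cat >> h.py <<'E'
def masks(im):
    H,S,V=[cv2.cvtColor(im,cv2.COLOR_RGB2HSV)[...,i] for i in range(3)]
    return dict(blue=(H>100)&(H<125)&(S>120),yel=(H>18)&(H<35)&(S>120)&(V>80),grn=(H>50)&(H<75)&(S>120),red=((H<8)|(H>172))&(S>130),tq=(H>75)&(H<95)&(S>70),white=(S<60)&(V>120))
def rep(name,s,m,roi,z,n=1):
    x0,y0,x1,y1=roi;mm=np.zeros(m.shape,np.uint8);mm[y0:y1,x0:x1]=m[y0:y1,x0:x1]
    cs,_=cv2.findContours(mm,cv2.RETR_EXTERNAL,cv2.CHAIN_APPROX_NONE)
    for c in sorted(cs,key=cv2.contourArea)[::-1][:n]:
        P=np.array([ray(s,p[0],z)[:2] for p in c],np.float32)*1000
        r=cv2.minAreaRect(P);b=cv2.boxPoints(r)
        print(name,'c',np.round(r[0],1),'size',np.round(r[1],1),'ang',round(r[2],1),'box',b.round(0).tolist())
E
python3 - <<'E'
from h import *
s=dict(np.load('pics/w1.png.npz'));M=masks(s['pixels'])
rep('scal',s,~M['blue'],(300,105,345,240),.0275)
rep('scal_y',s,M['yel'],(300,105,345,240),.0275)
rep('cw',s,M['white'],(215,155,265,195),.028)
rep('cw_big',s,M['white'],(80,85,130,145),.004,1)
rep('sciss',s,~M['blue'],(315,246,364,340),.0275)
# centreline of scissors neck (rows 285-330)
m=~M['blue']
for v in range(270,320,6):
    u=np.where(m[v,320:362])[0]+320; print(v,u.min(),u.max(),ray(s,(u.mean(),v),.028)[:2].round(4))
rep('bin',s,M['yel'],(385,130,545,330),.1)
E
```

```text
scal c [542.1  86.4] size [146.6  10.3] ang 82.2 box [[527.0, 14.0], [537.0, 13.0], [557.0, 158.0], [547.0, 160.0]]
scal_y c [536.5  49.2] size [71.3  9.2] ang 82.2 box [[527.0, 14.0], [536.0, 13.0], [546.0, 84.0], [537.0, 85.0]]
cw c [440.5  97.8] size [29.3 42.5] ang 77.5 box [[417.0, 88.0], [458.0, 79.0], [464.0, 107.0], [423.0, 117.0]]
cw_big c [281.6 190.6] size [86.  61.6] ang 69.9 box [[238.0, 161.0], [296.0, 140.0], [325.0, 220.0], [267.0, 242.0]]
sciss c [543.3 -96.4] size [149.7  55.7] ang 82.6 box [[506.0, -167.0], [561.0, -174.0], [581.0, -26.0], [525.0, -19.0]]
270 331 348 [ 0.5484 -0.0533]
276 332 346 [ 0.5466 -0.063 ]
282 333 343 [ 0.5441 -0.0727]
288 334 342 [ 0.5429 -0.0828]
294 334 341 [ 0.541 -0.093]
300 333 341 [ 0.5391 -0.1034]
306 333 340 [ 0.5372 -0.1139]
312 333 339 [ 0.5352 -0.1246]
318 333 338 [ 0.5332 -0.1355]
bin c [672.8  10.9] size [219.9 136.2] ang 83.6 box [[593.0, -91.0], [728.0, -106.0], [753.0, 113.0], [617.0, 128.0]]
```

step_arm(
  targets=[
    [[0, 0, 0], [0, 0.0015, 0.05], 0.4],
    [[0, 0, 0], [0, 0, 0.05], 0.4],
    [[0, 0, 0], [0, 0, 0.05], 0.4],
    [[0, 0, 0], [0, 0, 0.03], 0.4],
    [[0, 0, 0], [0, 0, 0.012], 0.4],
  ],
)

```text
time_s: 3.15
tcp_pos: [0.5403, 0.0843, 0.0481]
tcp_rot: [[0.139, 0.99, -0.004], [0.99, -0.139, -0.001], [-0.001, -0.003, -1.0]]
force: [0.7, -0.1, 1.1]
grip_width: 0.298
grasp_force: 0.0
```

step_arm(
  targets=[
    [[0, 0, 0], [0, 0, 0.006], 0.4],
    [[0, 0, 0], [0, 0, 0.004], 0.4],
    [[0, 0, 0], [0, 0, 0], 0.4],
  ],
)

```text
time_s: 3.52
tcp_pos: [0.5423, 0.0858, 0.0413]
tcp_rot: [[0.137, 0.991, 0.002], [0.991, -0.137, 0.0], [0.0, 0.002, -1.0]]
force: [0.3, 0.4, 0.3]
grip_width: 0.302
grasp_force: 0.0
```

step_arm(
  targets=[
    [[0, 0, 0], [0, 0, 0.004], 0.4],
    [[0, 0, 0], [0, 0, 0], 1],
    [[0, 0, 0], [0, 0, 0], 1],
    [[0, 0, 0], [0, 0, 0], 1],
    [[0, 0, 0], [0, 0, 0], 1],
  ],
  squeeze=30,
)

```text
time_s: 4.15
tcp_pos: [0.5418, 0.0859, 0.0363]
tcp_rot: [[0.137, 0.991, 0.0], [0.991, -0.137, 0.0], [0.0, 0.0, -1.0]]
force: [-0.3, -1.0, 0.1]
grip_width: 0.103
grasp_force: 30.8
```

step_arm(
  targets=[
    [[0, 0, 0], [0, 0, -0.02], 1],
    [[0, 0, 0], [0, 0, -0.05], 1],
    [[0, 0, 0], [0, 0, -0.055], 1],
    [[0, 0, 0], [-0.01, 0.025, 0], 1],
    [[0, 0, 0], [-0.018, 0.042, 0], 1],
  ],
)

```text
time_s: 4.78
tcp_pos: [0.6055, 0.0494, 0.1653]
tcp_rot: [[0.135, 0.991, 0.005], [0.991, -0.135, 0.001], [0.001, 0.005, -1.0]]
force: [0.2, 0.2, -0.7]
grip_width: 0.104
grasp_force: 30.8
```

step_arm(
  targets=[
    [[0, 0, 0], [-0.018, 0.042, 0], 1],
    [[0, 0, 0], [-0.018, 0.042, 0], 1],
    [[0, 0, 0], [0, 0, 0], 1],
    [[0, 0, 0], [0, 0, 0], 1],
  ],
)

```text
time_s: 5.28
tcp_pos: [0.6824, 0.002, 0.1621]
tcp_rot: [[0.137, 0.991, 0.0], [0.991, -0.137, 0.0], [0.0, 0.0, -1.0]]
force: [0.6, -0.7, 0.2]
grip_width: 0.102
grasp_force: 30.8
```

```bash
python3 - <<'E'
from h import *
s=snap('top','t2.png');snap('side','s2.png')
M=masks(s['pixels']);im=s['pixels']
a=cv2.resize(im[60:210,240:440],None,fx=2,fy=2)
b=cv2.resize(snap('wrist','w2.png')['pixels'],(480,300))
c=np.zeros((600,480,3),np.uint8);c[:300,:400]=a;c[300:]=b
cv2.imwrite('pics/c2.png',c[...,::-1]);print(get_state()['tcp_pos'])
E
```

```text
[0.68212805 0.00257662 0.16282626]
```

View pics/c2.png

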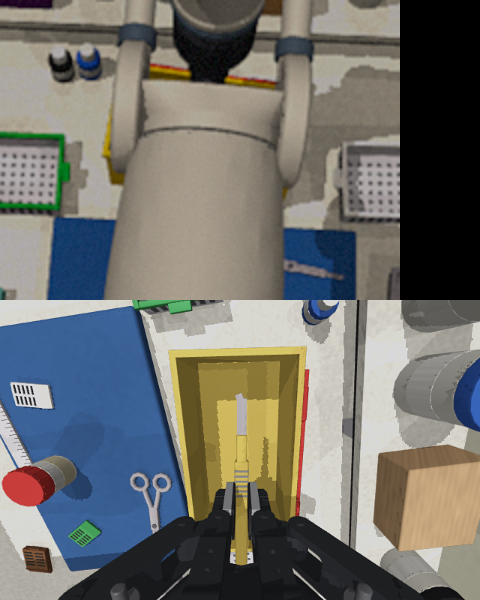

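The wrist view shows the scalpel held over the middle of the bin opening, blade at (240,410), with clear margins. I'll lower and release it.

step_arm(
  targets=[
    [[0, 0, 0], [0, 0, 0.04], 1],
    [[0, 0, 0], [0, 0, 0.043], 1],
    [[0, 0, 0], [0, 0, 0], 1],
    [[0, 0, 0], [0, 0, 0], 0.3],
    [[0, 0, 0], [0, 0, 0], 0.3],
  ],
)

```text
time_s: 6.05
tcp_pos: [0.684, 0.0019, 0.0819]
tcp_rot: [[0.137, 0.991, 0.005], [0.991, -0.137, -0.0], [0.0, 0.005, -1.0]]
force: [0.0, 0.4, 0.4]
grip_width: 0.354
grasp_force: 0.0
```

step_arm(
  targets=[
    [[0, 0, 0], [0, 0, 0], 0.3],
    [[0, 0, 0], [0, 0, 0], 0.3],
    [[0, 0, 0], [0, 0, -0.04], 0.3],
    [[0, 0, 0], [0, 0, -0.06], 0.3],
    [[0, 0, 0], [0, 0, -0.06], 0.3],
  ],
)

```text
time_s: 6.68
tcp_pos: [0.6823, 0.0017, 0.2398]
tcp_rot: [[0.137, 0.991, -0.001], [0.991, -0.137, -0.0], [-0.0, -0.001, -1.0]]
force: [0.6, 0.5, 0.1]
grip_width: 0.346
grasp_force: 0.0
```

```bash
python3 - <<'E'
from h import *
cv2.imwrite('pics/w3.png',snap('wrist')['pixels'][...,::-1]);print(get_state()['tcp_pos'],get_state()['grip_width'])
E
```

```text
[0.68383674 0.00161975 0.25125705] 0.3481650736881871
```

View pics/w3.png

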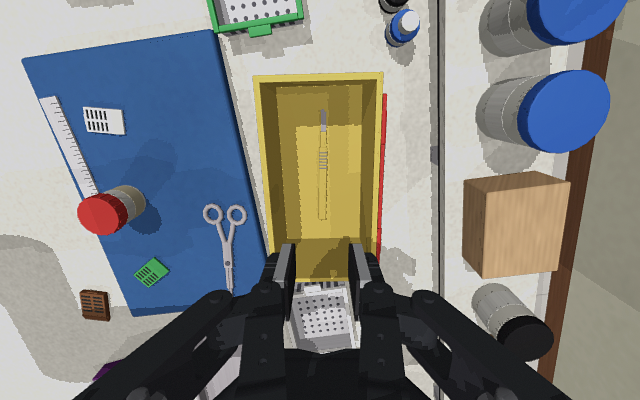

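The wrist view shows the scalpel lying flat inside the bin at (322,165). Next are the scissors at (230,245).

step_arm(
  targets=[
    [[0, 0, 2.4], [0, 0, 0], 0.4],
    [[0, 0, 0], [-0.04, -0.041, 0], 0.4],
    [[0, 0, 0], [-0.04, -0.041, 0], 0.4],
    [[0, 0, 0], [-0.04, -0.041, 0], 0.4],
    [[0, 0, 0], [0, 0, 0.05], 0.4],
  ],
)

```text
time_s: 7.35
tcp_pos: [0.5403, -0.097, 0.1941]
tcp_rot: [[0.182, 0.983, 0.012], [0.983, -0.182, -0.004], [-0.001, 0.012, -1.0]]
force: [1.9, 0.6, -0.9]
grip_width: 0.301
grasp_force: 0.0
```

step_arm(
  targets=[
    [[0, 0, 0], [0, 0, 0.05], 0.4],
    [[0, 0, 0], [0, 0, 0.05], 0.4],
    [[0, 0, 0], [0, 0, 0.03], 0.4],
    [[0, 0, 0], [0, 0, 0], 0.4],
    [[0, 0, 0], [0, 0, 0], 0.4],
  ],
)

```text
time_s: 7.98
tcp_pos: [0.5411, -0.0946, 0.0601]
tcp_rot: [[0.178, 0.984, 0.002], [0.984, -0.178, -0.001], [-0.0, 0.002, -1.0]]
force: [1.0, -1.2, 0.5]
grip_width: 0.3
grasp_force: 0.0
```

```bash
python3 - <<'E'
from h import *
cv2.imwrite('pics/w4.png',snap('wrist','w4.png')['pixels'][...,::-1]);print(get_state()['tcp_pos'],get_state()['grip_width'])
E
```

```text
[ 0.54144784 -0.09468138  0.06073196] 0.29514111932900616
```

View pics/w4.png

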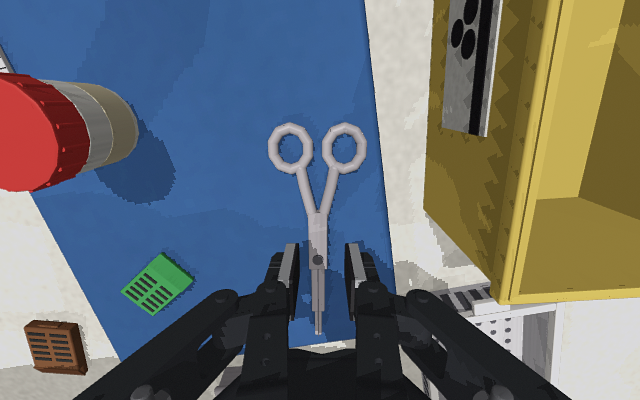

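The scissors are centred between the fingers, with the screw at (318,261). I'll check where the screw is relative to the TCP.

```bash
python3 - <<'E'
from h import *
s=dict(np.load('pics/w4.png.npz'));
for p in [(318,261),(317,235),(318,334),(290,123),(345,122),(316,215)]: print(p,ray(s,p,.031 if p[1]<330 else .028)[:2].round(4))
E
```

```text
(318, 261) [ 0.538  -0.1079]
(317, 235) [ 0.5408 -0.0895]
(318, 334) [ 0.5266 -0.1698]
(290, 123) [ 0.5387 -0.02  ]
(345, 122) [ 0.5684 -0.0249]
(316, 215) [ 0.5427 -0.076 ]
```

step_arm(
  targets=[
    [[0, 0, 0], [0, 0, 0.012], 0.4],
    [[0, 0, 0], [0, 0, 0.012], 0.4],
    [[0, 0, 0], [0, 0, 0], 0.4],
    [[0, 0, 0], [0, 0, 0], 1],
    [[0, 0, 0], [0, 0, 0], 1],
  ],
  squeeze=50,
)

```text
time_s: 8.65
tcp_pos: [0.5407, -0.0945, 0.0355]
tcp_rot: [[0.178, 0.984, 0.002], [0.984, -0.178, -0.0], [-0.0, 0.002, -1.0]]
force: [-1.9, 0.3, 8.4]
grip_width: 0.119
grasp_force: 52.0
```

step_arm(
  targets=[
    [[0, 0, 0], [0, 0, 0], 1],
    [[0, 0, 0], [0, 0, 0], 1],
    [[0, 0, 0], [0, 0, -0.02], 1],
    [[0, 0, 0], [0, 0, -0.04], 1],
    [[0, 0, 0], [0, 0, 0], 1],
  ],
)

```text
time_s: 9.28
tcp_pos: [0.5424, -0.0949, 0.0989]
tcp_rot: [[0.178, 0.984, 0.007], [0.984, -0.178, -0.002], [-0.0, 0.008, -1.0]]
force: [0.2, -0.2, -0.3]
grip_width: 0.121
grasp_force: 48.9
```

step_arm(
  targets=[
    [[0, 0, -5.5], [0, 0, 0], 1],
    [[0, 0, 0], [-0.05, -0.01, 0], 1],
    [[0, 0, 0], [-0.05, -0.01, 0], 1],
    [[0, 0, 0], [-0.05, -0.01, 0], 1],
    [[0, 0, 0], [-0.05, -0.01, 0], 1],
  ],
)

```text
time_s: 9.9
tcp_pos: [0.4828, -0.2916, 0.0935]
tcp_rot: [[0.083, 0.997, -0.001], [0.997, -0.083, 0.001], [0.001, -0.001, -1.0]]
force: [0.1, -1.2, -0.7]
grip_width: 0.117
grasp_force: 48.9
```

step_arm(
  targets=[
    [[0, 0, 0], [-0.038, -0.007, 0], 1],
    [[0, 0, 0], [0, 0, 0], 1],
    [[0, 0, 0], [0, 0, 0], 1],
  ],
)

```text
time_s: 10.28
tcp_pos: [0.4734, -0.3271, 0.0935]
tcp_rot: [[0.083, 0.997, -0.001], [0.997, -0.083, 0.001], [0.001, -0.001, -1.0]]
force: [-0.5, -0.0, -0.4]
grip_width: 0.115
grasp_force: 48.9
```

```bash
python3 - <<'E'
from h import *
a=snap('wrist','w5.png')['pixels'];b=snap('side','s5.png')['pixels'];
cv2.imwrite('pics/c5.png',np.vstack([a[:,:,::-1][::1],b[200:,:,::-1]]))
print(get_state()['tcp_pos'],get_state()['grip_width'])
E
```

```text
[ 0.4738175  -0.3265579   0.09391326] 0.11803584839937874
```

View pics/c5.png

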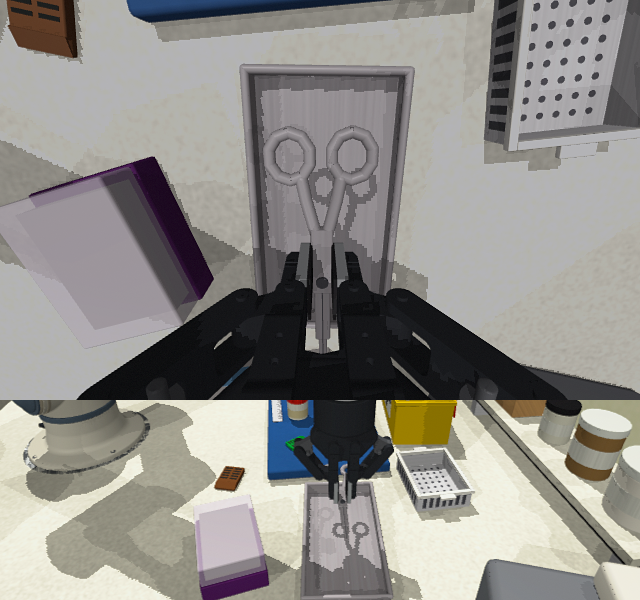

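The scissors are centred over the tray and lined up with it: rings at (290,157) and (352,155), tray walls at 248 and 405. I'll lower and release them.

step_arm(
  targets=[
    [[0, 0, 0], [0, 0, 0.04], 1],
    [[0, 0, 0], [0, 0, 0.025], 1],
    [[0, 0, 0], [0, 0, 0.008], 1],
    [[0, 0, 0], [0, 0, 0.003], 1],
    [[0, 0, 0], [0, 0, 0], 1],
  ],
)

```text
time_s: 11.0
tcp_pos: [0.4743, -0.3278, 0.0195]
tcp_rot: [[0.083, 0.997, 0.002], [0.997, -0.083, -0.001], [-0.001, 0.002, -1.0]]
force: [0.3, 0.5, 0.1]
grip_width: 0.119
grasp_force: 48.9
```

step_arm(
  targets=[
    [[0, 0, 0], [0, 0, 0.0035], 1],
    [[0, 0, 0], [0, 0, 0], 1],
    [[0, 0, 0], [0, 0, 0], 0.4],
    [[0, 0, 0], [0, 0, 0], 0.4],
    [[0, 0, 0], [0, 0, 0], 0.4],
  ],
)

```text
time_s: 11.62
tcp_pos: [0.4736, -0.3277, 0.015]
tcp_rot: [[0.083, 0.997, 0.0], [0.997, -0.083, -0.0], [-0.0, 0.0, -1.0]]
force: [0.2, -0.1, -0.4]
grip_width: 0.299
grasp_force: 0.0
```

step_arm(
  targets=[
    [[0, 0, 0], [0, 0, -0.02], 0.4],
    [[0, 0, 0], [0, 0, -0.05], 0.4],
    [[0, 0, 0], [0, 0, -0.05], 0.1],
    [[0, 0, 9.2], [0, 0, 0], 0.1],
    [[0, 0, 9.2], [0, 0, 0], 0.1],
  ],
)

```text
time_s: 12.25
tcp_pos: [0.4742, -0.3281, 0.138]
tcp_rot: [[0.398, 0.917, 0.003], [0.917, -0.398, -0.003], [-0.001, 0.004, -1.0]]
force: [0.3, 0.4, 0.1]
grip_width: 0.449
grasp_force: 0.0
```

step_arm(
  targets=[
    [[0, 0, 9.2], [0, 0, 0], 0.1],
    [[0, 0, 9.2], [0, 0, 0], 0.1],
    [[0, 0, 9.2], [0, 0, 0], 0.1],
    [[0, 0, 9.2], [0, 0, 0], 0.1],
    [[0, 0, 0], [0, 0, 0], 0.1],
  ],
)

```text
time_s: 12.88
tcp_pos: [0.4738, -0.3279, 0.1364]
tcp_rot: [[0.865, 0.502, 0.001], [0.502, -0.865, -0.001], [0.001, 0.002, -1.0]]
force: [-0.1, 0.3, 0.0]
grip_width: 0.45
grasp_force: 0.0
```

```bash
python3 - <<'E'
from h import *
s=snap('side','s6.png');a=snap('wrist')['pixels']
cv2.imwrite('pics/c6.png',np.hstack([cv2.resize(s['pixels'][270:400,280:400],(480,520)),a[:,200:500].repeat(1,0)[:400].copy() if 0 else cv2.resize(a,(320,520))])[...,::-1])
st=get_state();print(st['tcp_pos'],st['tcp_rot'].round(3).tolist(),st['joints'].round(1))
w=dict(np.load('pics/w1.png.npz'));M=masks(w['pixels']);rep('bg',w,M['grn'],(345,0,450,108),.036)
E
```

```text
[ 0.47370986 -0.32776574  0.13583322] [[0.864, 0.503, 0.001], [0.503, -0.864, -0.001], [0.0, 0.001, -1.0]] [-38.1   1.8  84.9   0.   93.3  21.7]
bg c [639.5 211.1] size [ 94.2 106.3] ang 0.5 box [[592.0, 264.0], [593.0, 158.0], [687.0, 158.0], [686.0, 265.0]]
```

View pics/c6.png

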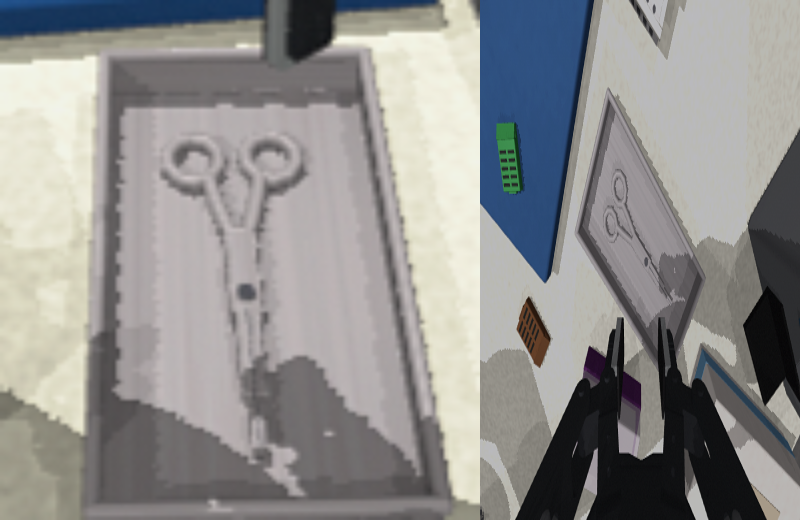

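The scissors lie flat in the tray: rings at (230,160), screw at (246,292). Next is the green cassette.

step_arm(
  targets=[
    [[0, 0, 0], [0.017, -0.0538, 0], 0.1],
    [[0, 0, 0], [0.017, -0.0538, 0], 0.1],
    [[0, 0, 0], [0.017, -0.0538, 0], 0.1],
    [[0, 0, 0], [0.017, -0.0538, 0], 0.1],
    [[0, 0, 0], [0, 0, 0], 0.1],
  ],
)

```text
time_s: 13.6
tcp_pos: [0.4244, -0.1044, 0.1356]
tcp_rot: [[0.862, 0.507, 0.002], [0.507, -0.862, 0.0], [0.002, 0.0, -1.0]]
force: [1.0, -0.8, 0.2]
grip_width: 0.45
grasp_force: 0.0
```

```bash
python3 - <<'E'
from h import *
s=snap('wrist','w7.png');M=masks(s['pixels'])
rep('cg',s,M['grn'],(0,0,640,400),.028,2)
rep('cg@.031',s,M['grn'],(0,0,640,400),.031)
rep('cw',s,M['white'],(0,0,640,400),.028,3)
st=get_state();print(st['tcp_pos'],np.degrees(np.arctan2(st['tcp_rot'][1,0],st['tcp_rot'][0,0])))
E
```

```text
cg c [ 425.7 -108.8] size [43.2 27.9] ang 31.8 box [[400.0, -108.0], [415.0, -132.0], [451.0, -109.0], [437.0, -86.0]]
cg@.031 c [ 426.6 -108.2] size [42.6 27.5] ang 31.8 box [[401.0, -108.0], [416.0, -131.0], [452.0, -109.0], [438.0, -85.0]]
cw c [ 482.2 -273.2] size [438.2 231.7] ang 50.5 box [[254.0, -369.0], [432.0, -516.0], [711.0, -178.0], [532.0, -30.0]]
cw c [219.8   3.9] size [356.2 250.1] ang 10.3 box [[22.0, 95.0], [67.0, -151.0], [417.0, -87.0], [373.0, 159.0]]
cw c [ 330.1 -166.9] size [126.2 100.5] ang 21.4 box [[253.0, -143.0], [290.0, -237.0], [407.0, -191.0], [371.0, -97.0]]
[ 0.42478526 -0.10609694  0.13557337] 30.325265830133368
```

step_arm(
  targets=[
    [[0, 0, -0.7], [0, 0.0025, 0.05], 0.1],
    [[0, 0, 0], [0, 0, 0.03], 0.1],
    [[0, 0, 0], [0, 0, 0.014], 0.1],
    [[0, 0, 0], [0, 0, 0.005], 0.1],
    [[0, 0, 0], [0, 0, 0], 0.1],
  ],
)

```text
time_s: 14.28
tcp_pos: [0.4265, -0.11, 0.0367]
tcp_rot: [[0.86, 0.511, 0.001], [0.511, -0.86, -0.0], [0.001, 0.001, -1.0]]
force: [0.2, 0.1, -0.3]
grip_width: 0.452
grasp_force: 0.0
```

step_arm(
  targets=[
    [[0, 0, 0], [0, 0, 0], 1],
    [[0, 0, 0], [0, 0, 0], 1],
    [[0, 0, 0], [0, 0, 0], 1],
    [[0, 0, 0], [0, 0, 0], 1],
  ],
  squeeze=25,
)

```text
time_s: 14.78
tcp_pos: [0.4269, -0.1099, 0.0373]
tcp_rot: [[0.86, 0.511, 0.003], [0.511, -0.86, -0.001], [0.002, 0.002, -1.0]]
force: [-0.3, 0.2, 6.0]
grip_width: 0.315
grasp_force: 25.4
```

step_arm(
  targets=[
    [[0, 0, 0], [0, 0, -0.02], 1],
    [[0, 0, 0], [0, 0, -0.055], 1],
    [[0, 0, 0], [0, 0, -0.055], 1],
    [[0, 0, 10.3], [0, 0, 0], 1],
    [[0, 0, 10.3], [0, 0, 0], 1],
  ],
)

```text
time_s: 15.4
tcp_pos: [0.4263, -0.1094, 0.1668]
tcp_rot: [[0.985, 0.17, 0.002], [0.17, -0.985, -0.0], [0.002, 0.001, -1.0]]
force: [0.2, -0.8, -0.5]
grip_width: 0.314
grasp_force: 24.8
```

step_arm(
  targets=[
    [[0, 0, 10.3], [0, 0, 0], 1],
    [[0, 0, 0], [0.0303, -0.0479, 0], 1],
    [[0, 0, 0], [0.0303, -0.0479, 0], 1],
    [[0, 0, 0], [0.0303, -0.0479, 0], 1],
    [[0, 0, 0], [0.0303, -0.0479, 0], 1],
  ],
)

```text
time_s: 16.02
tcp_pos: [0.5484, 0.0836, 0.1657]
tcp_rot: [[1.0, -0.003, 0.0], [-0.003, -1.0, -0.0], [0.0, 0.0, -1.0]]
force: [0.7, -0.8, -0.1]
grip_width: 0.317
grasp_force: 24.8
```

step_arm(
  targets=[
    [[0, 0, 0], [0.0303, -0.0479, 0], 1],
    [[0, 0, 0], [0.0303, -0.0479, 0], 1],
    [[0, 0, 0], [0.0303, -0.0479, 0], 1],
    [[0, 0, 0], [0, 0, 0], 1],
    [[0, 0, 0], [0, 0, 0], 1],
  ],
)

```text
time_s: 16.65
tcp_pos: [0.6388, 0.2251, 0.1651]
tcp_rot: [[1.0, -0.003, -0.001], [-0.003, -1.0, -0.001], [-0.001, 0.001, -1.0]]
force: [0.1, -0.6, -0.1]
grip_width: 0.319
grasp_force: 24.8
```

```bash
python3 - <<'E'
from h import *
s=snap('wrist','w8.png')
st=get_state();print(st['tcp_pos'],np.degrees(np.arctan2(st['tcp_rot'][1,0],st['tcp_rot'][0,0])),st['grip_width'])
E
```

```text
[0.63882135 0.22448825 0.16595785] -0.19645241762983426 0.3123236094478588
```

View pics/w8.png

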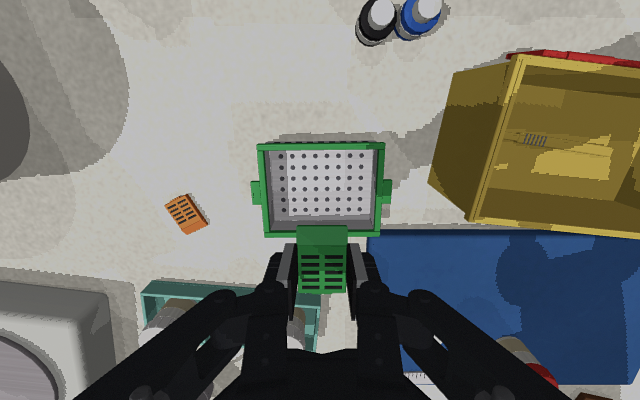

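The green cassette is held at (322,260) with the basket ahead at (321,190). I'll check the basket centre by rays.

```bash
python3 - <<'E'
from h import *
s=dict(np.load('pics/w8.png.npz'))
print([ray(s,p,.036)[:2].round(3).tolist() for p in [(258,143),(384,143),(379,235),(265,235)]])
t=dict(np.load('pics/top0.png.npz'))
print('rack',[ray(t,(140+(a-400)/2.4,180+(b-355)/2.4),z)[:2].round(4).tolist() for a,b,z in [(432,384,.025),(646,411,.025),(500,393,.025),(502,455,.025),(563,408,.025),(564,466,.025)]])
E
```

```text
[[0.688, 0.282], [0.688, 0.168], [0.595, 0.167], [0.595, 0.282]]
rack [[0.5147, 0.4338], [0.4973, 0.2233], [0.5088, 0.3666], [0.4479, 0.357], [0.4966, 0.3039], [0.4399, 0.2966]]
```

step_arm(
  targets=[
    [[0, 0, 0], [0.002, 0, 0.06], 1],
    [[0, 0, 0], [0, 0, 0.05], 1],
    [[0, 0, 0], [0, 0, 0.025], 1],
    [[0, 0, 0], [0, 0, 0.01], 1],
    [[0, 0, 0], [0, 0, 0.004], 1],
  ],
)

```text
time_s: 17.32
tcp_pos: [0.6416, 0.2245, 0.0182]
tcp_rot: [[1.0, -0.004, 0.002], [-0.004, -1.0, 0.0], [0.002, -0.0, -1.0]]
force: [0.8, -0.2, -0.1]
grip_width: 0.315
grasp_force: 24.8
```

step_arm(
  targets=[
    [[0, 0, 0], [0, 0, 0], 1],
    [[0, 0, 0], [0, 0, 0], 1],
  ],
)

```text
time_s: 17.58
tcp_pos: [0.6419, 0.2253, 0.0186]
tcp_rot: [[1.0, -0.003, 0.003], [-0.003, -1.0, 0.001], [0.003, -0.001, -1.0]]
force: [0.4, 0.4, -0.7]
grip_width: 0.316
grasp_force: 24.8
```

step_arm(
  targets=[
    [[0, 0, 0], [0, 0, 0.0022], 1],
    [[0, 0, 0], [0, 0, 0], 1],
    [[0, 0, 0], [0, 0, 0], 0.1],
    [[0, 0, 0], [0, 0, 0], 0.1],
    [[0, 0, 0], [0, 0, 0], 0.1],
  ],
)

```text
time_s: 18.2
tcp_pos: [0.6408, 0.2251, 0.0141]
tcp_rot: [[1.0, -0.003, -0.001], [-0.003, -1.0, -0.0], [-0.001, 0.0, -1.0]]
force: [-0.2, -0.9, 0.3]
grip_width: 0.448
grasp_force: 0.0
```

step_arm(
  targets=[
    [[0, 0, 0], [0, 0, -0.02], 0.1],
    [[0, 0, 0], [0, 0, -0.05], 0.1],
    [[0, 0, 0], [0, 0, -0.06], 0.1],
    [[0, 0, 6.2], [0, 0, 0], 0.1],
    [[0, 0, 6.2], [0, 0, 0], 0.1],
  ],
)

```text
time_s: 18.82
tcp_pos: [0.6419, 0.2254, 0.1483]
tcp_rot: [[0.975, -0.221, 0.004], [-0.221, -0.975, 0.001], [0.004, -0.002, -1.0]]
force: [0.1, -0.0, -1.1]
grip_width: 0.448
grasp_force: 0.0
```

step_arm(
  targets=[
    [[0, 0, 0], [-0.034, 0.0335, 0], 0.1],
    [[0, 0, 0], [-0.034, 0.0335, 0], 0.1],
    [[0, 0, 0], [-0.034, 0.0335, 0], 0.1],
    [[0, 0, 0], [-0.034, 0.0335, 0], 0.1],
    [[0, 0, 0], [-0.034, 0.0335, 0], 0.1],
  ],
)

```text
time_s: 19.45
tcp_pos: [0.4377, 0.098, 0.1463]
tcp_rot: [[0.976, -0.217, 0.002], [-0.217, -0.976, 0.0], [0.002, -0.001, -1.0]]
force: [0.2, -0.9, 0.1]
grip_width: 0.448
grasp_force: 0.0
```

step_arm(
  targets=[
    [[0, 0, 0], [0, 0, 0], 0.1],
    [[0, 0, 0], [0, 0, 0], 0.1],
  ],
)

```text
time_s: 19.7
tcp_pos: [0.4394, 0.0989, 0.1463]
tcp_rot: [[0.976, -0.218, 0.003], [-0.218, -0.976, 0.001], [0.003, -0.001, -1.0]]
force: [-1.1, 0.3, -0.1]
grip_width: 0.449
grasp_force: 0.0
```

```bash
python3 - <<'E'
from h import *
s=snap('wrist','w9.png');M=masks(s['pixels'])
st=get_state();print(st['tcp_pos'],np.degrees(np.arctan2(st['tcp_rot'][1,0],st['tcp_rot'][0,0])),st['grip_width'])
t=snap('top','t9.png');a=cv2.resize(t['pixels'][110:190,200:440],(720,240))
cv2.imwrite('pics/c9.png',np.vstack([cv2.resize(s['pixels'],(560,350)),cv2.resize(t['pixels'][110:250,130:410],(560,250))])[...,::-1])
E
```

```text
[0.43956749 0.09906027 0.14584793] -12.564196612099611 0.45011187368729033
```

View pics/c9.png

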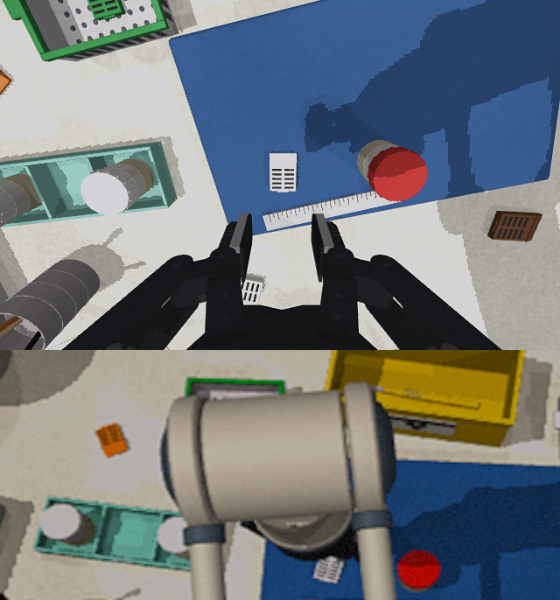

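The green cassette lies in the green basket at (107,8). The white cassette is at (283,172) in the crop, between the finger lines. I'll refine its position.

```bash
python3 - <<'E'
from h import *
s=dict(np.load('pics/w9.png.npz'));M=masks(s['pixels'])
rep('cw',s,M['white'],(300,165,350,225),.028)
# rack and white basket
rep('rack',s,M['tq'],(0,150,210,270),.025)
E
```

```text
cw c [440.   97.9] size [28.2 43.1] ang 77.5 box [[416.0, 89.0], [458.0, 79.0], [464.0, 107.0], [422.0, 116.0]]
rack c [472.1 339.8] size [56.6 65.6] ang 85.5 box [[437.0, 314.0], [503.0, 309.0], [507.0, 365.0], [442.0, 371.0]]
```

step_arm(
  targets=[
    [[0, 0, 0], [0, 0.001, 0.055], 0.1],
    [[0, 0, 0], [0, 0, 0.035], 0.1],
    [[0, 0, 0], [0, 0, 0.014], 0.1],
    [[0, 0, 0], [0, 0, 0.005], 0.1],
    [[0, 0, 0], [0, 0, 0], 0.1],
  ],
)

```text
time_s: 20.42
tcp_pos: [0.4394, 0.0979, 0.0367]
tcp_rot: [[0.976, -0.218, 0.001], [-0.218, -0.976, 0.0], [0.001, -0.001, -1.0]]
force: [0.2, -0.0, 1.0]
grip_width: 0.451
grasp_force: 0.0
```

step_arm(
  targets=[
    [[0, 0, 0], [0, 0, 0], 1],
    [[0, 0, 0], [0, 0, 0], 1],
    [[0, 0, 0], [0, 0, 0], 1],
    [[0, 0, 0], [0, 0, 0], 1],
  ],
)

```text
time_s: 20.92
tcp_pos: [0.4396, 0.0979, 0.0373]
tcp_rot: [[0.976, -0.218, 0.003], [-0.218, -0.976, 0.001], [0.003, -0.001, -1.0]]
force: [0.5, 0.4, 6.4]
grip_width: 0.314
grasp_force: 25.2
```

step_arm(
  targets=[
    [[0, 0, 0], [0, 0, -0.02], 1],
    [[0, 0, 0], [0, 0, -0.06], 1],
    [[0, 0, 0], [0, 0, -0.06], 1],
    [[0, 0, -6.2], [0, 0, 0], 1],
    [[0, 0, -6.3], [0, 0, 0], 1],
  ],
)

```text
time_s: 21.55
tcp_pos: [0.4388, 0.0977, 0.1768]
tcp_rot: [[1.0, 0.002, 0.002], [0.002, -1.0, 0.0], [0.002, -0.0, -1.0]]
force: [-0.4, -0.6, -0.9]
grip_width: 0.311
grasp_force: 24.8
```

step_arm(
  targets=[
    [[0, 0, 0], [0.0296, 0.0461, 0], 1],
    [[0, 0, 0], [0.0296, 0.0461, 0], 1],
    [[0, 0, 0], [0.0296, 0.0461, 0], 1],
    [[0, 0, 0], [0.0296, 0.0461, 0], 1],
    [[0, 0, 0], [0.0296, 0.0461, 0], 1],
  ],
)

```text
time_s: 22.18
tcp_pos: [0.5869, -0.1346, 0.1755]
tcp_rot: [[1.0, -0.001, 0.0], [-0.001, -1.0, 0.0], [0.0, -0.0, -1.0]]
force: [0.6, -0.2, -0.1]
grip_width: 0.313
grasp_force: 24.8
```

step_arm(
  targets=[
    [[0, 0, 0], [0.0296, 0.0461, 0], 1],
    [[0, 0, 0], [0.0296, 0.0461, 0], 1],
    [[0, 0, 0], [0, 0, 0], 1],
    [[0, 0, 0], [0, 0, 0], 1],
  ],
)

```text
time_s: 22.68
tcp_pos: [0.645, -0.225, 0.175]
tcp_rot: [[1.0, -0.002, -0.001], [-0.002, -1.0, 0.001], [-0.001, -0.001, -1.0]]
force: [-0.1, 0.5, -0.1]
grip_width: 0.316
grasp_force: 24.8
```

```bash
python3 - <<'E'
from h import *
s=snap('wrist','w10.png')
st=get_state();print(st['tcp_pos'],np.degrees(np.arctan2(st['tcp_rot'][1,0],st['tcp_rot'][0,0])),st['grip_width'])
E
```

```text
[ 0.64508992 -0.22447819  0.17593511] -0.04017301557193181 0.3158523406391397
```

View pics/w10.png

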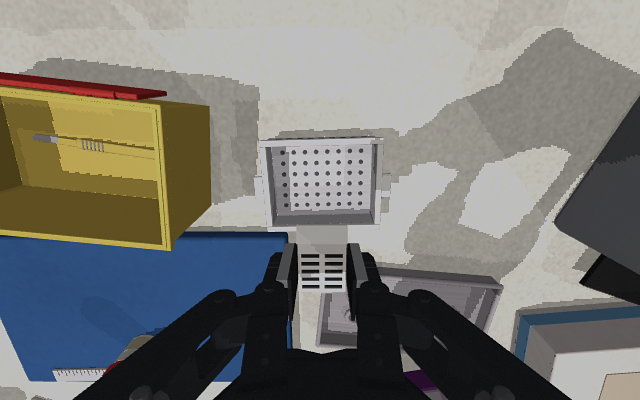

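The white cassette is held at (322,265). The white basket's rim corners are at (260,138), (383,138), (380,228) and (268,228).

```bash
python3 - <<'E'
from h import *
s=dict(np.load('pics/w10.png.npz'))
print([ray(s,p,.036)[:2].round(3).tolist() for p in [(260,138),(383,138),(380,228),(268,228)]])
E
```

```text
[[0.697, -0.167], [0.697, -0.283], [0.605, -0.286], [0.605, -0.169]]
```

step_arm(
  targets=[
    [[0, 0, 0], [0.005, 0.0015, 0.06], 1],
    [[0, 0, 0], [0, 0, 0.055], 1],
    [[0, 0, 0], [0, 0, 0.03], 1],
    [[0, 0, 0], [0, 0, 0.01], 1],
    [[0, 0, 0], [0, 0, 0.005], 1],
  ],
)

```text
time_s: 23.35
tcp_pos: [0.6509, -0.2262, 0.0173]
tcp_rot: [[1.0, -0.0, 0.002], [-0.0, -1.0, -0.001], [0.002, 0.001, -1.0]]
force: [0.1, -0.3, 0.4]
grip_width: 0.315
grasp_force: 24.8
```

step_arm(
  targets=[
    [[0, 0, 0], [0, 0, 0], 1],
    [[0, 0, 0], [0, 0, 0], 1],
    [[0, 0, 0], [0, 0, 0], 0.1],
    [[0, 0, 0], [0, 0, 0], 0.1],
    [[0, 0, 0], [0, 0, 0], 0.1],
  ],
)

```text
time_s: 23.98
tcp_pos: [0.6503, -0.2268, 0.0156]
tcp_rot: [[1.0, -0.001, 0.0], [-0.001, -1.0, 0.0], [0.0, -0.0, -1.0]]
force: [-0.7, 0.3, -0.5]
grip_width: 0.45
grasp_force: 0.0
```

step_arm(
  targets=[
    [[0, 0, 0], [0, 0, -0.02], 0.1],
    [[0, 0, 0], [0, 0, -0.06], 0.1],
    [[0, 0, 0], [0, 0, -0.06], -1],
    [[0, 0, 0], [0, 0, -0.02], -1],
    [[0, 0, -10.6], [0, 0, 0], -1],
  ],
)

```text
time_s: 24.6
tcp_pos: [0.6513, -0.2272, 0.1806]
tcp_rot: [[0.982, 0.187, 0.006], [0.187, -0.982, -0.003], [0.006, 0.004, -1.0]]
force: [0.7, -0.3, -0.6]
grip_width: 0.995
grasp_force: 0.0
```

step_arm(
  targets=[
    [[0, 0, -10.6], [0, 0, 0], -1],
    [[0, 0, -10.6], [0, 0, 0], -1],
    [[0, 0, -10.6], [0, 0, 0], -1],
    [[0, 0, -10.6], [0, 0, 0], -1],
    [[0, 0, -10.6], [0, 0, 0], -1],
  ],
)

```text
time_s: 25.22
tcp_pos: [0.6501, -0.2267, 0.176]
tcp_rot: [[0.44, 0.898, -0.0], [0.898, -0.44, 0.0], [-0.0, -0.0, -1.0]]
force: [0.2, -0.4, 0.0]
grip_width: 0.999
grasp_force: 0.0
```

step_arm(
  targets=[
    [[0, 0, -10.6], [0, 0, 0], -1],
    [[0, 0, -10.6], [0, 0, 0], -1],
    [[0, 0, 0], [0.0339, -0.04, 0], -1],
    [[0, 0, 0], [0.0339, -0.04, 0], -1],
    [[0, 0, 0], [0.0339, -0.04, 0], -1],
  ],
)

```text
time_s: 25.85
tcp_pos: [0.5388, -0.1134, 0.1758]
tcp_rot: [[0.092, 0.996, -0.0], [0.996, -0.092, 0.0], [0.0, -0.0, -1.0]]
force: [0.1, 0.1, 1.2]
grip_width: 0.998
grasp_force: 0.0
```

step_arm(
  targets=[
    [[0, 0, 0], [0.0339, -0.04, 0], -1],
    [[0, 0, 0], [0.0339, -0.04, 0], -1],
    [[0, 0, 0], [0.0339, -0.04, 0], -1],
    [[0, 0, 0], [0, 0, 0], -1],
    [[0, 0, 0], [0, 0, 0], -1],
  ],
)

```text
time_s: 26.48
tcp_pos: [0.4303, -0.0023, 0.1762]
tcp_rot: [[0.091, 0.996, 0.001], [0.996, -0.091, -0.001], [-0.0, 0.001, -1.0]]
force: [0.3, 0.0, 0.3]
grip_width: 1.002
grasp_force: 0.0
```

```bash
python3 - <<'E'
from h import *
s=snap('wrist','w11.png');M=masks(s['pixels'])
rep('red@.072',s,M['red'],(150,150,500,400),.08)
t=snap('side','s11.png')
st=get_state();print(st['tcp_pos'],np.degrees(np.arctan2(st['tcp_rot'][1,0],st['tcp_rot'][0,0])),st['grip_width'])
cv2.imwrite('pics/c11.png',np.vstack([cv2.resize(s['pixels'],(480,300)),cv2.resize(t['pixels'][230:320,370:510],(480,300))])[...,::-1])
E
```

```text
red@.072 c [4.32e+02 3.00e-01] size [45.2 48.3] ang 9.7 box [[406.0, 20.0], [414.0, -27.0], [458.0, -20.0], [450.0, 28.0]]
[ 0.4305232  -0.00277594  0.17573755] 84.67956200667017 1.001067775998504
```

View pics/c11.png

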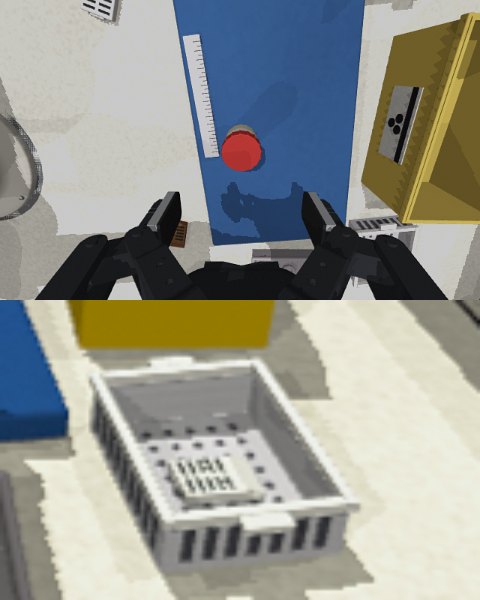

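The white cassette lies flat in the white basket at (210,475). The red pot is centred between the fingers at (241,150). I'll grip its lid region.

step_arm(
  targets=[
    [[0, 0, 0], [0.0018, 0, 0.045], -1],
    [[0, 0, 0], [0, 0, 0.04], -1],
    [[0, 0, 0], [0, 0, 0.02], -0.6],
    [[0, 0, 0], [0, 0, 0.009], -0.4],
    [[0, 0, 0], [0, 0, 0], -0.3],
  ],
  squeeze=30,
)

```text
time_s: 27.2
tcp_pos: [0.4303, -0.0008, 0.0614]
tcp_rot: [[0.093, 0.996, -0.001], [0.996, -0.093, 0.0], [-0.0, -0.001, -1.0]]
force: [0.5, 0.5, -0.1]
grip_width: 0.651
grasp_force: 0.0
```

step_arm(
  targets=[
    [[0, 0, 0], [0, 0, 0], 0],
    [[0, 0, 0], [0, 0, 0], 0.2],
    [[0, 0, 0], [0, 0, 0], 1],
    [[0, 0, 0], [0, 0, 0], 1],
    [[0, 0, 0], [0, 0, 0], 1],
  ],
)

```text
time_s: 27.82
tcp_pos: [0.4308, -0.0004, 0.0626]
tcp_rot: [[0.092, 0.996, 0.002], [0.996, -0.092, -0.0], [-0.0, 0.002, -1.0]]
force: [0.6, -0.9, 5.7]
grip_width: 0.529
grasp_force: 31.2
```

step_arm(
  targets=[
    [[0, 0, 0], [0, 0, -0.015], 1],
    [[0, 0, 0], [0, 0, -0.03], 1],
    [[0, 0, 0], [0, 0, -0.03], 1],
    [[0, 0, 0], [0, 0, -0.015], 1],
    [[0, 0, 0], [0.02, 0.001, 0], 1],
  ],
  squeeze=40,
)

```text
time_s: 28.45
tcp_pos: [0.4335, 0.019, 0.1531]
tcp_rot: [[0.094, 0.996, 0.002], [0.996, -0.094, -0.0], [-0.0, 0.002, -1.0]]
force: [-0.0, -0.8, -2.0]
grip_width: 0.523
grasp_force: 40.9
```

step_arm(
  targets=[
    [[0, 0, 0], [0.035, 0.001, 0], 1],
    [[0, 0, 0], [0.04, 0.001, 0], 1],
    [[0, 0, 0], [0.04, 0.001, 0], 1],
    [[0, 0, 0], [0.04, 0.001, 0], 1],
    [[0, 0, 0], [0.04, 0.001, 0], 1],
  ],
)

```text
time_s: 29.08
tcp_pos: [0.4555, 0.2145, 0.1509]
tcp_rot: [[0.092, 0.996, -0.001], [0.996, -0.092, -0.0], [-0.001, -0.001, -1.0]]
force: [1.3, 0.5, -0.3]
grip_width: 0.525
grasp_force: 40.9
```

step_arm(
  targets=[
    [[0, 0, 0], [0.04, 0.001, 0], 1],
    [[0, 0, 0], [0.04, 0.001, 0], 1],
    [[0, 0, 0], [0.025, 0, 0], 1],
    [[0, 0, 0], [0.0147, 0, 0], 1],
    [[0, 0, 0], [0, 0, 0], 1],
  ],
)

```text
time_s: 29.7
tcp_pos: [0.4686, 0.3324, 0.1509]
tcp_rot: [[0.091, 0.996, -0.001], [0.996, -0.091, -0.001], [-0.001, -0.001, -1.0]]
force: [0.0, 0.4, -0.2]
grip_width: 0.527
grasp_force: 40.9
```

```bash
python3 - <<'E'
from h import *
s=snap('wrist','w12.png');t=snap('side','s12.png')
st=get_state();print(st['tcp_pos'],np.degrees(np.arctan2(st['tcp_rot'][1,0],st['tcp_rot'][0,0])),st['grip_width'])
cv2.imwrite('pics/c12.png',np.hstack([cv2.resize(s['pixels'],(480,300)),cv2.resize(t['pixels'][100:200,250:350],(300,300))])[...,::-1])
E
```

```text
[0.46886347 0.33144703 0.1514012 ] 84.703642979922 0.5209854621081031
```

View pics/c12.png

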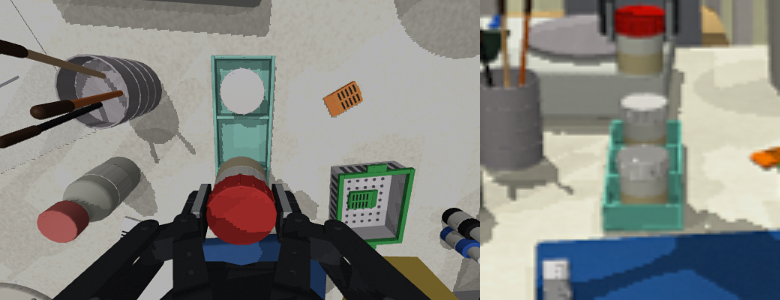

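The pot is upright in the grip at (240,212). The rack's far bay (white pot at (242,90)) and the divider at row 118 are visible. I'll check the bay centre from the corners.

```bash
python3 - <<'E'
from h import *
s=dict(np.load('pics/w12.png.npz'))
k=4/3
print([ray(s,(a*k,b*k),.025)[:2].round(4).tolist() for a,b in [(211,56),(275,56),(215,118),(273,118),(216,160),(271,160)]])
E
```

```text
[[0.4463, 0.4392], [0.517, 0.4328], [0.4416, 0.37], [0.5119, 0.3636], [0.4358, 0.3152], [0.507, 0.3087]]
```

step_arm(
  targets=[
    [[0, 0, 0], [0.001, 0.003, 0.02], 1],
    [[0, 0, 0], [0, 0, 0.03], 1],
    [[0, 0, 0], [0, 0, 0.03], 1],
    [[0, 0, 0], [0, 0, 0.015], 1],
    [[0, 0, 0], [0, 0, 0.008], 1],
  ],
)

```text
time_s: 30.42
tcp_pos: [0.4717, 0.3322, 0.0473]
tcp_rot: [[0.092, 0.996, -0.001], [0.996, -0.092, -0.001], [-0.001, -0.001, -1.0]]
force: [0.2, 0.2, 0.4]
grip_width: 0.525
grasp_force: 40.9
```

step_arm(
  targets=[
    [[0, 0, 0], [0, 0, 0.003], 1],
    [[0, 0, 0], [0, 0, 0.003], 1],
    [[0, 0, 0], [0, 0, 0], 1],
  ],
)

```text
time_s: 30.8
tcp_pos: [0.4722, 0.3331, 0.0432]
tcp_rot: [[0.092, 0.996, 0.001], [0.996, -0.092, 0.001], [0.001, 0.001, -1.0]]
force: [-0.4, -0.3, -0.3]
grip_width: 0.525
grasp_force: 40.9
```

Another 1.5 mm or so down, then a gentle release and retreat.

step_arm(
  targets=[
    [[0, 0, 0], [0, 0, 0.0015], 1],
    [[0, 0, 0], [0, 0, 0], 1],
    [[0, 0, 0], [0, 0, 0], -0.2],
    [[0, 0, 0], [0, 0, 0], -0.5],
    [[0, 0, 0], [0, 0, 0], -0.5],
  ],
)

```text
time_s: 31.42
tcp_pos: [0.4719, 0.3329, 0.041]
tcp_rot: [[0.092, 0.996, -0.0], [0.996, -0.092, -0.0], [-0.0, -0.0, -1.0]]
force: [-0.4, -1.1, 0.3]
grip_width: 0.75
grasp_force: 0.0
```

step_arm(
  targets=[
    [[0, 0, 0], [0, 0, 0], -0.5],
    [[0, 0, 0], [0, 0, -0.02], -0.5],
    [[0, 0, 0], [0, 0, -0.06], -0.5],
    [[0, 0, 0], [0, 0, -0.06], -0.5],
    [[0, 0, 0], [0, 0, -0.06], -0.5],
  ],
)

```text
time_s: 32.05
tcp_pos: [0.4717, 0.3328, 0.2449]
tcp_rot: [[0.092, 0.996, 0.002], [0.996, -0.092, 0.001], [0.001, 0.002, -1.0]]
force: [1.0, 1.0, -0.8]
grip_width: 0.75
grasp_force: 0.0
```

step_arm(
  targets=[
    [[0, 0, 0], [-0.05, 0, 0], -0.5],
    [[0, 0, 0], [-0.05, 0, 0], -0.5],
    [[0, 0, 0], [-0.05, 0, 0], -0.5],
    [[0, 0, 0], [0, 0, 0], -0.5],
    [[0, 0, 0], [0, 0, 0], -0.5],
  ],
)

```text
time_s: 32.67
tcp_pos: [0.4583, 0.1838, 0.2424]
tcp_rot: [[0.092, 0.996, 0.002], [0.996, -0.092, 0.001], [0.001, 0.002, -1.0]]
force: [0.5, 0.2, -0.2]
grip_width: 0.748
grasp_force: 0.0
```

```bash
python3 - <<'E'
from h import *
s=snap('wrist','w13.png');t=snap('side','s13.png');u=snap('top','t13.png')
print(get_state()['tcp_pos'],get_state()['time_s'])
cv2.imwrite('pics/c13.png',np.vstack([np.hstack([cv2.resize(s['pixels'],(480,300)),cv2.resize(t['pixels'][100:200,250:350],(300,300))]),np.hstack([cv2.resize(t['pixels'],(480,300)),cv2.resize(u['pixels'],(300,300))])])[...,::-1])
E
```

```text
[0.45813712 0.18451431 0.24135267] 32.825
```

View pics/c13.png

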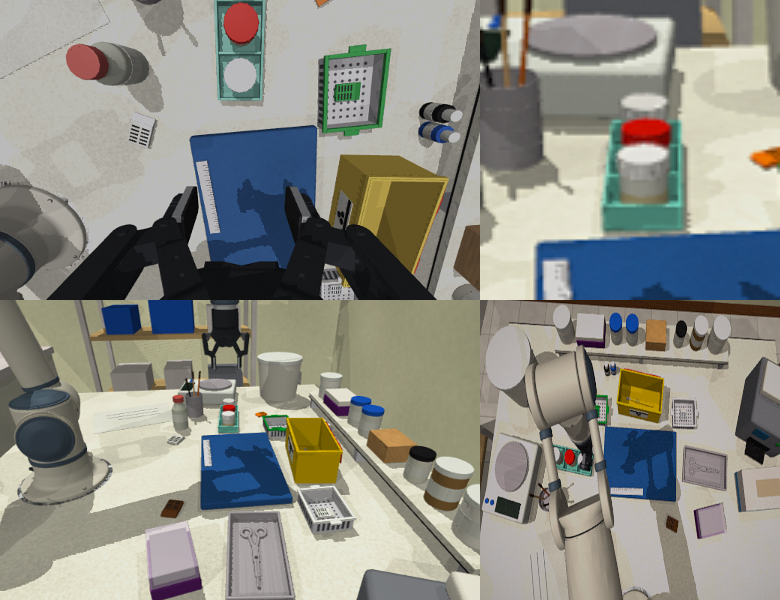

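The red pot stands in the middle bay at (240,22). The green cassette is in the green basket at (346,92), the white one in the white basket at (318,505), the scissors are in the tray at (258,555), and the board is clear. The scalpel isn't visible in this view, but it was seen flat in the bin earlier and nothing has touched it since. I'm handing the job in.

```bash
python3 -c "
from workcell import job
print(job.sign_off())"
```

```text
the job is handed in; nothing more can be done
None
```

The board is cleared and the job handed in at about 33 s: the scalpel went into the sharps bin first, then the scissors flat in the tray, the green and white cassettes flat in their matching baskets, and the red-lidded pot upright in the rack's middle bay.

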